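# Fit the pump impeller and hold the cover ready for its screws

### The job

Put the watering pump back together: fit the plastic impeller onto the pump's square shaft, hub up and fully home, and let go of it; then pick up the cover and hold it level and still about 15 mm above the pump's open top, clear of it, with its four screw holes lined up over the four threaded holes, so that a student can start the screws. Finish while still holding the cover there: do not lower it or let go. Leave the other things on the table where they are.

Things in the scene. Friction and masses are not known exactly. Their poses are not given: they have to be found in the camera images.
- pump: grey cast watering pump, fixed, upright on its ribbed motor (diameter 100 mm), round chamber open on top. Origin: centre of underside; z up. Flat top face at z 150 mm: ring of diameter 100 mm round a chamber 86 mm wide, 28 mm deep. Four screw ears reach 66 mm from the axis; outlet pipe below the face reaches x +95 mm at y +30 mm; black terminal box on the -x side. Yaw within 0.6 rad
- pump_hole0 (a point): mouth of the threaded hole (about 6.5 mm wide) in screw ear 0 of the pump, on its top face, 56 mm from the pump's axis at 45 degrees from the pump's x axis
- pump_hole1 (a point): mouth of the threaded hole (about 6.5 mm wide) in screw ear 1 of the pump, on its top face, 56 mm from the pump's axis at 135 degrees from the pump's x axis
- pump_hole2 (a point): mouth of the threaded hole (about 6.5 mm wide) in screw ear 2 of the pump, on its top face, 56 mm from the pump's axis at 225 degrees from the pump's x axis
- pump_hole3 (a point): mouth of the threaded hole (about 6.5 mm wide) in screw ear 3 of the pump, on its top face, 56 mm from the pump's axis at 315 degrees from the pump's x axis
- shaft_seat (a point): on the axis of the pump's steel shaft, at the shoulder where the impeller comes to rest, 125 mm above the pump's underside. Above it the shaft is 12 mm square and 22 mm long, the last 3 mm tapering to 8 mm, ending 3 mm below the top face. x and y are square to the shaft's flats, z up. It stands at any angle and turns stiffly (0.03 N m)
- shaft (a joint): angle of the pump's square shaft about its axis (rad): 0 when its flats are square to the pump's x axis, growing anticlockwise seen from above
- impeller: ivory-white plastic impeller, about 70 g, on the table: at the bottom a round plate (diameter 72 mm, 4 mm thick) with curved vanes up to 13 mm; in the middle a square hub 26 x 26 mm, 24 mm tall, with a 14 mm square bore right through. Origin: centre of underside; z up; x, y square to the flats of hub and bore. Home: origin at shaft_seat, any of the four quarter turns
- cover: pump cover, grey cast metal, about 0.32 kg, on the table: disc of diameter 100 mm, 8 mm thick, four drilled ears reaching 67 mm from its axis; on top a hexagon 36 mm across flats from 12 to 30 mm above the underside, then a pipe end 33 mm wide up to 42 mm. Origin: centre of flat underside; z up; one pair of hexagon flats is square to x. Fits the pump in any quarter turn
- cover_hole0 (a point): underside mouth of the 10 mm through hole in ear 0 of the cover, 56 mm from the cover's axis at 45 degrees from the cover's x axis
- cover_hole1 (a point): underside mouth of the 10 mm through hole in ear 1 of the cover, 56 mm from the cover's axis at 135 degrees from the cover's x axis
- cover_hole2 (a point): underside mouth of the 10 mm through hole in ear 2 of the cover, 56 mm from the cover's axis at 225 degrees from the cover's x axis
- cover_hole3 (a point): underside mouth of the 10 mm through hole in ear 3 of the cover, 56 mm from the cover's axis at 315 degrees from the cover's x axis
- screw_dish: bystander: steel dish, diameter 88 mm, 18 mm tall, holding the four cover screws, for later; leave it. Origin: centre of the underside
- screwdriver: bystander: screwdriver with black handle, 190 mm long, 26 mm thick, lying on the table. Origin: under its middle; x along it
- secateurs: bystander: pair of secateurs with black handles, 165 x 80 mm, 17 mm tall, lying on the table. Origin: under the middle; x along the handles
- tape_roll: bystander: roll of florist's tape lying flat, diameter 60 mm, 13 mm tall. Origin: centre of the underside
- can: bystander: drinks can, diameter 66 mm, 122 mm tall. Origin: centre of the underside
- pencil_box: bystander: plastic pencil box, 88 x 203 mm, 46 mm tall, long along its y. Origin: centre of the underside
- vase: bystander: glass vase with cut flowers, diameter 88 mm, 130 mm tall, 210 mm with the flowers. Origin: centre of the underside
There are look-alikes about, which are no part of the job. Of the things that look like the cover, take the one that is farthest to the robot's right at the start. Leave any yellow look-alike of the impeller alone.

How it is judged:
On the way:
1. the impeller is fully home on the square shaft and let go (z of impeller in the frame of shaft_seat between -0.003 and 0.003 m and horizontal distance between impeller and shaft_seat below 0.003 m and angle between impeller's own z axis and vertical below 0.06 rad and contact force between impeller and the fingers below 0.2 N), for 0.2 s.
At the end, for the whole second after the job is handed in: Impeller home on the shaft's shoulder (3 mm, 0.06 rad), let go; cover held still by the gripper, underside 7 to 28 mm above the pump's top face, tilt under 0.07 rad, every hole within 3 mm of a threaded hole (any quarter turn), touching neither pump nor impeller (all of step 1 and ((horizontal distance between cover_hole0 and pump_hole0 below 0.003 m and horizontal distance between cover_hole1 and pump_hole1 below 0.003 m and horizontal distance between cover_hole2 and pump_hole2 below 0.003 m and horizontal distance between cover_hole3 and pump_hole3 below 0.003 m) or (horizontal distance between cover_hole0 and pump_hole1 below 0.003 m and horizontal distance between cover_hole1 and pump_hole2 below 0.003 m and horizontal distance between cover_hole2 and pump_hole3 below 0.003 m and horizontal distance between cover_hole3 and pump_hole0 below 0.003 m) or (horizontal distance between cover_hole0 and pump_hole2 below 0.003 m and horizontal distance between cover_hole1 and pump_hole3 below 0.003 m and horizontal distance between cover_hole2 and pump_hole0 below 0.003 m and horizontal distance between cover_hole3 and pump_hole1 below 0.003 m) or (horizontal distance between cover_hole0 and pump_hole3 below 0.003 m and horizontal distance between cover_hole1 and pump_hole0 below 0.003 m and horizontal distance between cover_hole2 and pump_hole1 below 0.003 m and horizontal distance between cover_hole3 and pump_hole2 below 0.003 m)) and z of cover in the frame of pump between 0.157 and 0.178 m and angle between cover's own z axis and vertical below 0.07 rad and linear speed of cover below 0.02 m/s and contact force between cover and the fingers above 2 N and contact force between cover and pump below 0.2 N and contact force between cover and impeller below 0.2 N); the arm keeps its last pose, push and grip.
It fails at once if a bystander is moved by more than 30 mm (distance of any of screw_dish, screwdriver, secateurs, tape_roll, can, pencil_box, vase from where it was at the start of the episode above 0.03 m).
It also fails if it takes over 72 s, if anything falls off the work surface, if the arm or the gripper's body presses on something with over 40 N, if the wrist force passes 120 N, or if a joint passes its speed limit or range.

### The arm

A 7-joint arm with a two-finger parallel gripper is mounted at the origin on the work surface. World frame = base frame: x ahead of the robot, y to its left, z up, the work surface at z = 0. Lengths are in m, angles in rad, forces in N, time in s.
With the tool pointing down it reaches from about 0.4 to 0.9 m from the base axis. Payload 5.5 kg.
Tool frame: the origin (TCP) lies on the centre line of the jaws, within the pads' length; the fingertips stand 25 mm ahead of it and the grasp point (between the pads) lies 6 mm ahead of it; z points along the fingers, y is the direction in which the jaws open and shut (so a half turn about z gives the same grasp; the last joint's range is limited). The gripper opens to 92 mm and grips with 3 to 60 N. Pads are 19 mm wide; open, the fingers measure 130 mm over their backs; the gripper's body (75 mm by 190 mm) begins 47 mm behind the grasp point.
Start: joints at [-1.049, 0.501, -0.427, 1.55, 0.221, 1.138, -0.21], TCP at [0.166, 0.628, 0.252] pointing down, gripper open.
Joint ranges: [-2.88, 2.88], [-0.31, 2.03], [-1.54, 1.56], [0.2, 2.42], [-1.41, 4.55], [0.19, 2.02], [-2.57, 2.57]. Speed limits (rad/s): [2.57, 2.57, 3.14, 3.14, 3.14, 3.14, 3.14].

### API

Orientations are given as [roll, pitch, yaw] about the fixed x, y, z axes, in that order (R = Rz(yaw) Ry(pitch) Rx(roll)).
In Python, from plant import r gives the robot as it stands.
- The arm moves only by the shell command python3 -m creep 'ROWS'. ROWS is a JSON object of lists of equal length, an entry for each row: "slide": the shift along the world's x, y, z in mm, a list of three; "yaw": the turn about the world's z in degrees; "fingers": the gripper command: -1 is shut, 1 is fully open, values between are in proportion. A call has 1 to 5 rows; each row is the pose to reach, as a shift and turn from the pose commanded when the call began; what a row does not reach only later rows make up. A row lasts 1/12 s, in which the tool goes at most 41.7 mm and 7.16 degrees, less where a joint would pass 70% of its speed; a pose out of reach is approached as far as the arm can. A call with a gripper value outside its range is refused whole. The fingers move at their own pace and stop on an object; the grip force is fixed at half the most. Time passes only in rows, so rows that repeat a pose let the fingers close. It gives the time, the measured TCP pose, the force and the opening at its end, in the units of the state.
- r.sense(): the state, without advancing time (a new reading comes with each control period).
- r.grab_frame(name): name is "scene" or "top"; returns a dict with "color" (384x512x3 uint8, blue, green, red), "range_z" (384x512 float32, m along the optical axis (not along the pixel's ray), 0 where there is no reading), "intrinsics" (3x3 intrinsics, pixels), "extrinsics" (4x4, takes a point from world to camera coordinates). Camera axes: x right, y down, z forward; pixel columns grow to the right and rows downward; lengths in m; the calibration is good to about 2 mm. A picture is of the moment at which its call begins.
- r.job_done(): hands the job in, once; it reports no verdict.
The state is a dict: "time_s": time; "joints": joint angles; "dq": joint speeds; "joint_efforts": joint torques, N m; "tool_pos": TCP position; "tool_rot": TCP orientation; "wrist_force": force on the tool from outside, world axes, zero at the start; "ft_torque": the same for the moment, N m; "grip_width": finger opening in m.
Only numpy, scipy, OpenCV 4.12 (cv2) and the standard library are available. Lean on these libraries where they do the work, as an engineer would, in place of code of your own. Each camera call takes 0.05 s, during which the arm holds its last target. There are 200 camera calls.

## Working session

There is one attempt and no reset: what is moved stays moved. The work goes in short steps, Python scripts to look and compute and a shell command to move; the robot and the scene stay as the last step left them, time stands still between calls to the robot, and variables do not carry over. Pictures are saved under pics/ and viewed, about 8 in all and at most 12, crops included, and the job is handed in when it is done.

```bash
ls; mkdir -p pics; cat > h.py <<'E'
import numpy as np, cv2
from plant import r
def grab(n):
    f=r.grab_frame(n); return f
def cloud(f):
    K,E=np.array(f["intrinsics"]),np.array(f["extrinsics"]); z=f["range_z"]
    v,u=np.mgrid[:z.shape[0],:z.shape[1]]
    P=np.stack([(u-K[0,2])/K[0,0]*z,(v-K[1,2])/K[1,1]*z,z,np.ones_like(z)],-1)
    W=(P@np.linalg.inv(E).T)[...,:3]; W[z==0]=np.nan; return W
def ray(f,u,v,h):
    K,E=np.array(f["intrinsics"]),np.array(f["extrinsics"]); M=np.linalg.inv(E)
    d=M[:3,:3]@np.array([(u-K[0,2])/K[0,0],(v-K[1,2])/K[1,1],1]); o=M[:3,3]
    return o+d*(h-o[2])/d[2]
def pix(f,p):
    K,E=np.array(f["intrinsics"]),np.array(f["extrinsics"]); q=E[:3]@np.append(p,1); q=K@q; return q[:2]/q[2]
E
python3 - <<'E'
from h import *
for n in("scene","top"):
    f=grab(n); np.savez(n+"0.npz",**f); cv2.imwrite(f"pics/{n}0.png",f["color"]); M=np.linalg.inv(f["extrinsics"]); print(n,f["intrinsics"],M[:3,3],M[:3,2])
s=r.sense(); print({k:np.round(v,3) for k,v in s.items()})
E
```

```text
pics
scene [[411.04578358   0.         247.16563238]
 [  0.         411.04578358 187.32640782]
 [  0.           0.           1.        ]] [ 1.46393423 -0.20828169  0.87570386] [-0.78532708  0.16050529 -0.59791256]
top [[443.87867723   0.         251.36256687]
 [  0.         443.87867723 186.63849373]
 [  0.           0.           1.        ]] [ 0.28199124 -0.01956369  1.42229971] [ 1.36716792e-01  3.65149025e-04 -9.90610108e-01]
{'time_s': np.float64(0.1), 'joints': array([-1.049,  0.502, -0.427,  1.551,  0.221,  1.138, -0.21 ]), 'dq': array([ 0.001, -0.002, -0.   , -0.002,  0.   , -0.001,  0.001]), 'joint_efforts': array([-1.2000e-02, -5.6788e+01, -5.8390e+00, -2.7991e+01, -6.9000e-02,
        2.4000e-02,  0.0000e+00]), 'tool_pos': array([0.166, 0.628, 0.251]), 'tool_rot': array([-3.14 , -0.   ,  2.883]), 'wrist_force': array([ 0.388, -0.385, -0.191]), 'ft_torque': array([-0.014, -0.007,  0.028]), 'grip_width': np.float64(0.092)}
```

View pics/scene0.png

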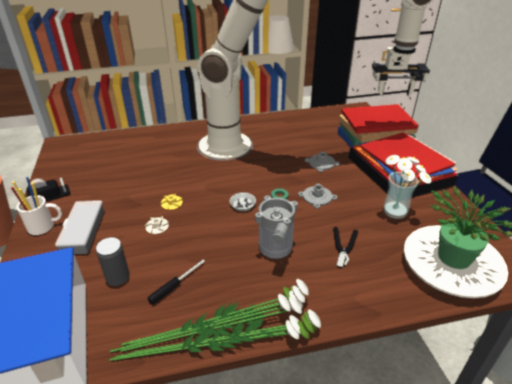

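View pics/top0.png

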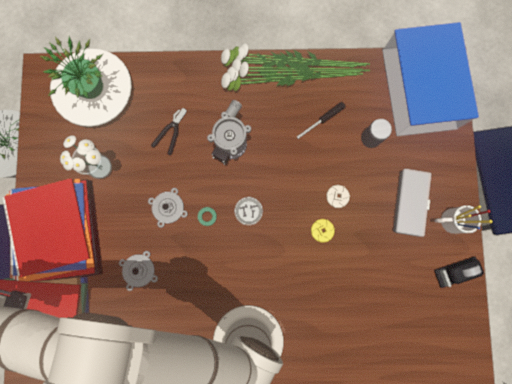

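The top view shows two cover-like parts, at top pixels (167,207) and (138,270). Image right is the robot's right, so I take (167,207). There is a white impeller at (338,196) and a yellow one at (322,230), so I take the white. The pump is at (229,134). Next are a close crop and measurements.

```bash
python3 - <<'E'
from h import *
f=dict(np.load("top0.npz")); W=cloud(f); im=f["color"]
c=[]
for (u,v) in((229,134),(167,207),(338,196),(138,270)):
    a=im[v-28:v+28,u-28:u+28]; c.append(cv2.resize(a,(392,294+0),interpolation=cv2.INTER_CUBIC) if 0 else cv2.resize(a,(300,300),interpolation=cv2.INTER_CUBIC))
cv2.imwrite("pics/crop0.png",np.vstack([np.hstack(c[:2]),np.hstack(c[2:])]))
for n,(u,v) in dict(pump=(229,134),cov=(167,207),imp=(338,196),cov2=(138,270)).items():
    p=W[v-28:v+29,u-28:u+29].reshape(-1,3); p=p[~np.isnan(p[:,0])]
    print(n,"height histogram",np.histogram(p[:,2],bins=np.arange(-.01,.24,.01))[0])
    print(W[v,u])
E
```

```text
pump height histogram [ 673 1061   15   34   14   13   29   15   21   98   66    4   64  526
  105  278  223    1    0    0    0    0    0    0]
[0.61580074 0.04460304 0.14645087]
cov height histogram [ 858 1940  318   25   62   35    0    0    0    0    0    0    0    0
    0    0    0    0    0    0    0    0    0    0]
[0.4130856  0.24681977 0.03314819]
imp height histogram [ 893 2215   82   45    3    0    0    0    0    0    0    0    0    0
    0    0    0    0    0    0    0    0    0    0]
[ 0.44405261 -0.29849171 -0.00320322]
cov2 height histogram [ 796 1958  351   32   64   37    1    0    0    0    0    0    0    0
    0    0    0    0    0    0    0    0    0    0]
[0.21983678 0.33273244 0.03799908]
```

View pics/crop0.png

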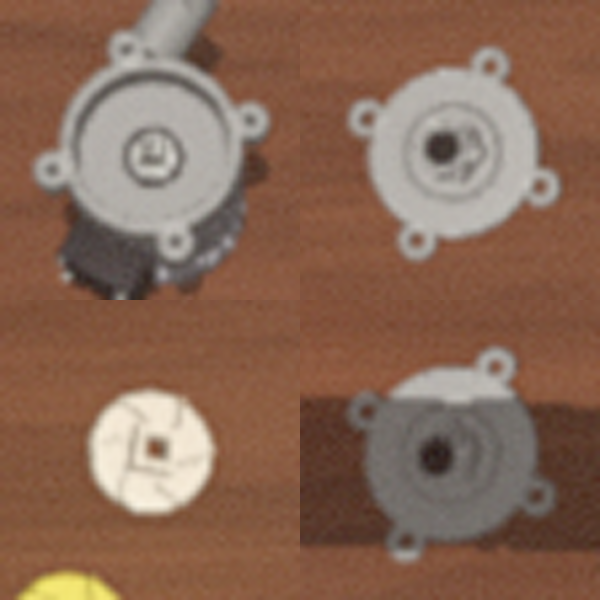

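The crops confirm the choices: the cover is upright and bright with 4 ears, the impeller is ivory with hub up, and the pump is open with its shaft in the middle. Next I measure poses in both views.

```bash
cat >> h.py <<'E'
def maskpts(f,m,h):
    v,u=np.nonzero(m); return np.array([ray(f,a,b,h)[:2] for a,b in zip(u,v)])
def lowsat(f,smax):
    hsv=cv2.cvtColor(f["color"],cv2.COLOR_BGR2HSV); return hsv[...,1]<smax
def around(f,c,rad,h):
    W=np.zeros(f["range_z"].shape,bool); v,u=np.mgrid[:W.shape[0],:W.shape[1]]
    K,E=np.array(f["intrinsics"]),np.array(f["extrinsics"]); M=np.linalg.inv(E)
    d=np.stack([(u-K[0,2])/K[0,0],(v-K[1,2])/K[1,1],np.ones_like(u,float)],-1)@M[:3,:3].T; o=M[:3,3]
    P=o+d*((h-o[2])/d[...,2])[...,None]; return np.hypot(P[...,0]-c[0],P[...,1]-c[1])<rad
def biggest(m):
    m=m.astype(np.uint8); c,_=cv2.findContours(m,cv2.RETR_EXTERNAL,cv2.CHAIN_APPROX_NONE); c=max(c,key=cv2.contourArea)
    o=np.zeros_like(m); cv2.drawContours(o,[c],-1,1,-1); return o>0
def ears(p,c,lo=.053,hi=.068):
    d=p-c; q=np.hypot(*d.T); s=(q>lo)&(q<hi); a=np.arctan2(d[s,1],d[s,0])
    z=np.exp(4j*a).mean(); return np.degrees(np.angle(-z)/4),abs(z),s.sum()   # ears at 45 deg -> exp(4ja)=-1
E
python3 - <<'E'
from h import *
T=dict(np.load("top0.npz")); S=dict(np.load("scene0.npz"))
WT=cloud(T);WS=cloud(S)
def hint(u,v,h): return ray(T,u,v,h)[:2]
for n,(u,v),h in(("cover",(167,207),.008),("imp",(338,196),.004)):
    c0=hint(u,v,h)
    for nm,f in(("top",T),("scene",S)):
        hsv=cv2.cvtColor(f["color"],cv2.COLOR_BGR2HSV)
        m=around(f,c0,.09 if n=="cover" else .055,h)&(hsv[...,1]<100)&(hsv[...,2]>(110 if n=='cover' else 150)); m=biggest(m); p=maskpts(f,m,h)
        c=p.mean(0)
        q=np.hypot(*(p-c).T)
        if n=="cover":
            for _ in range(5): c=p[np.hypot(*(p-c).T)<.0495].mean(0)
        print(n,nm,c0.round(4),c.round(4),"maxr",q.max().round(4),"eqdia",2*np.sqrt(m.sum()/len(m.ravel())),"ears",ears(p,c) if n=="cover" else "", "spread",np.ptp(p,axis=0).round(4))
c0=hint(229,134,.15)
for nm,f,W in(("top",T,WT),("scene",S,WS)):
    m=around(f,c0,.075,.15)&(W[...,2]>.142)&(W[...,2]<.16); m=biggest(cv2.morphologyEx(m.astype(np.uint8),cv2.MORPH_CLOSE,np.ones((3,3)))); p=maskpts(f,m,.15); c=p.mean(0)
    for _ in range(8): c=p[np.hypot(*(p-c).T)<.0495].mean(0)
    z=W[m][:,2]; print("pump",nm,c0.round(4),c.round(4),ears(p,c),np.ptp(p,axis=0),"z",np.nanmedian(z),m.sum())
# big crop views
def crop(f,u,v,s,k): return cv2.resize(f["color"][v-s:v+s,u-s:u+s],(k,k),interpolation=cv2.INTER_LANCZOS4)
cs=pix(S,np.append(c0,.15)).astype(int); ci=pix(S,np.append(hint(338,196,.01),.01)).astype(int); cc=pix(S,np.append(hint(167,207,.01),.01)).astype(int)
print(cs,ci,cc)
g=np.vstack([np.hstack([crop(T,229,134,10,300),crop(T,338,196,14,300)]),np.hstack([crop(S,*cs,24,300),crop(S,*ci,14,300)])])
cv2.imwrite("pics/crop1.png",g)
E
```

```text
cover top [0.4155 0.2516] [0.4148 0.2518] maxr 0.0689 eqdia 0.14270738290437768 ears (np.float64(22.821855138005187), np.float64(0.85303452710149), np.int64(143)) spread [0.1278 0.1284]
cover scene [0.4155 0.2516] [0.4255 0.2492] maxr 0.0696 eqdia 0.10481568644530265 ears (np.float64(22.885416937931247), np.float64(0.6023409184317459), np.int64(94)) spread [0.1296 0.1258]
imp top [ 0.4432 -0.2971] [ 0.4438 -0.2962] maxr 0.0387 eqdia 0.09515013492940162 ears  spread [0.0746 0.0743]
imp scene [ 0.4432 -0.2971] [ 0.4473 -0.2967] maxr 0.046 eqdia 0.08230979494416202 ears  spread [0.083  0.0721]
pump top [0.6149 0.0444] [0.6187 0.0447] (np.float64(-36.16168328647365), np.float64(0.7742440960766948), np.int64(143)) [0.13337593 0.12681299] z 0.12803374748746965 1075
pump scene [0.6149 0.0444] [0.6351 0.0424] (np.float64(-31.843959471863784), np.float64(0.5073134298673548), np.int64(115)) [0.12651311 0.1267739 ] z 0.14116509486805462 826
[275 206] [156 222] [317 193]
```

View pics/crop1.png

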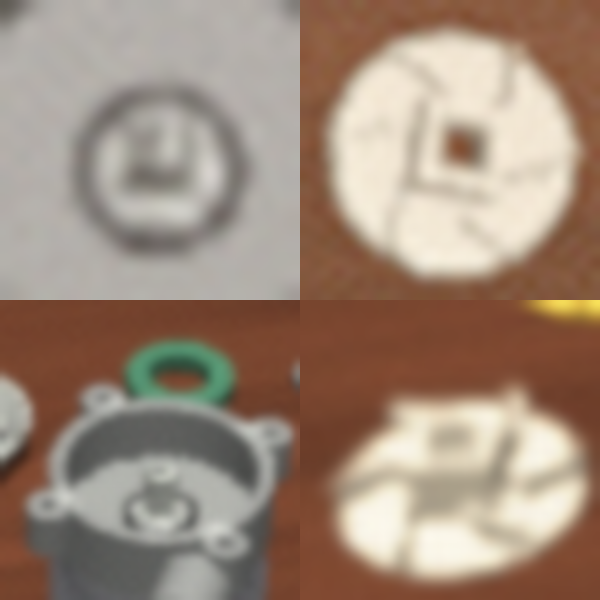

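```bash
cat >> h.py <<'E'
def ears4(P):
    P=np.array(P); c=P.mean(0); d=P-c; a=np.arctan2(d[:,1],d[:,0])
    return c.round(4), np.hypot(*d.T).round(4), np.degrees(np.angle(-np.exp(4j*a).mean())/4).round(2), np.degrees(a).round(1)
E
python3 - <<'E'
from h import *
T=dict(np.load("top0.npz")); S=dict(np.load("scene0.npz"))
def cv(o,k,L): return [(o[0]+(x+.5)/k-.5,o[1]+(y+.5)/k-.5) for x,y in L]
pt=cv((201,106),300/56,[(127,48),(251,121),(175,242),(52,170)])
ps=cv((251,182),6.25,[(102,97),(270,133),(228,240),(48,205)])
ct=cv((139,179),300/56,[(190,66),(240,186),(117,240),(66,118)])
print("pump top",ears4([ray(T,*q,.15)[:2] for q in pt])); print("pump scene",ears4([ray(S,*q,.15)[:2] for q in ps]))
print("cov top",ears4([ray(T,*q,.008)[:2] for q in ct]))
print("shaft top", ray(T,*cv((219,124),15,[(158,155)])[0],.147)[:2], "scene",ray(S,*cv((251,182),6.25,[(162,166)])[0],.147)[:2])
k=300/28
print("bore top", ray(T,*cv((324,182),k,[(165,148)])[0],.024)[:2], "scene",ray(S,*cv((142,208),k,[(150,139)])[0],.024)[:2])
# hub edges in top crop: vertical edge (422,100)-(408,185); bottom edge (408,185)-(490,200)
a,b,c=[ray(T,*q,.013)[:2] for q in cv((324,182),k,[(122,100),(108,185),(190,200)])]
print("hub edge angles",np.degrees(np.arctan2(*(b-a)[::-1]))%90,np.degrees(np.arctan2(*(c-b)[::-1]))%90)
c2=[ray(T,*q,.024)[:2] for q in cv((324,182),k,[(148,125),(182,131),(176,168),(142,163)])]
# scene crop of cover for ear picking, larger pump shaft crop
def crop(f,u,v,s,k): return cv2.resize(f["color"][v-s:v+s,u-s:u+s],(k,k),interpolation=cv2.INTER_LANCZOS4)
cv2.imwrite("pics/crop2.png",np.hstack([crop(S,317,193,25,390),crop(S,276,212,12,390)]))
E
```

```text
pump top (array([0.619 , 0.0449]), array([0.0567, 0.0564, 0.0561, 0.0562]), np.float64(-31.78), array([  13.2,  -77. , -167. ,  103.7]))
pump scene (array([0.6242, 0.0447]), array([0.0563, 0.0549, 0.0552, 0.0565]), np.float64(-31.23), array([-166.5,  102.6,   15.2,  -76.2]))
cov top (array([0.4154, 0.251 ]), array([0.0559, 0.056 , 0.056 , 0.0566]), np.float64(22.85), array([ -22.6, -112. ,  158.1,   67.9]))
shaft top [0.61605763 0.04437575] scene [0.61996608 0.04604161]
bore top [ 0.44295672 -0.29625206] scene [ 0.44901248 -0.2968063 ]
hub edge angles 78.46538581181164 78.67965878638
```

View pics/crop2.png

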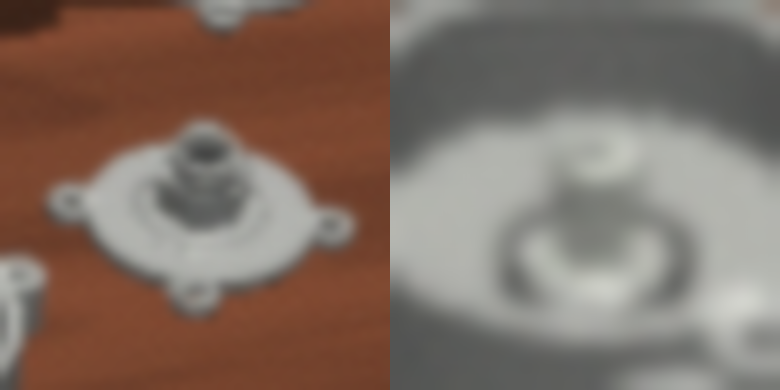

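Scene crop: the cover's ears are at crop px (70,201), (332,226) and (195,292), and it stands upright. The shaft's flats are roughly square to the world axes. The two cameras agree in y but differ by about 5 mm in x, so I'll check that against the gripper. Now I set out.

```bash
python3 -m creep '{"slide":[[108,-164,50],[108,-164,50],[108,-164,50],[108,-164,50],[108,-164,50]],"yaw":[0,0,0,0,0],"fingers":[0.3,0.3,0.3,0.3,0.3]}'
python3 -m creep '{"slide":[[108,-164,0],[108,-164,0],[108,-164,0],[108,-164,0],[108,-164,0]],"yaw":[0,0,0,0,0],"fingers":[0.3,0.3,0.3,0.3,0.3]}'
```

```text
time_s: 0.52
tool_pos: [0.2757, 0.4617, 0.3018]
tool_rot: [-3.14, 0.0, 2.882]
wrist_force: [1.1, -0.0, 0.8]
grip_width: 0.0633
time_s: 0.93
tool_pos: [0.3841, 0.2963, 0.3015]
tool_rot: [-3.14, 0.001, 2.88]
wrist_force: [1.2, 0.1, -0.2]
grip_width: 0.0596
```

```bash

python3 -m creep '{"slide":[[50,-190,0],[50,-190,0],[50,-190,0],[50,-190,0],[50,-190,0]],"yaw":[3.5,3.5,3.5,3.5,3.5],"fingers":[0.3,0.3,0.3,0.3,0.3]}'
python3 -m creep '{"slide":[[8,-195,-40],[8,-195,-40],[8,-195,-40],[8,-195,-40],[8,-195,-40]],"yaw":[0,0,0,0,0],"fingers":[0.3,0.3,0.3,0.3,0.3]}'
python3 -m creep '{"slide":[[2,-120,-80],[3,-160,-120],[3,-190,-155],[3,-207,-182],[3,-207,-182]],"yaw":[0,0,0,0,0],"fingers":[0.3,0.3,0.3,0.3,0.3]}'
python3 -m creep '{"slide":[[0,0,0],[0,0,0]],"yaw":[0,0],"fingers":[0.3,0.3]}'
python3 - <<'E'
from h import *
f=grab("scene"); t=grab("top"); s=r.sense(); print(s["tool_pos"],s["tool_rot"]); np.savez("s1.npz",**f); np.savez("t1.npz",**t)
p=s["tool_pos"]; tip=np.array([p[0],p[1],p[2]-.025]); y=s["tool_rot"][2]-np.pi/2; d=np.array([np.cos(y),np.sin(y),0])
for k in(-.03,.03): print("predicted tip inner px",pix(f,tip+k*d),"top",pix(t,tip+k*d))
u,v=map(int,pix(f,tip)); print(u,v)
a=cv2.resize(f["color"][v-40:v+50,u-45:u+45],(390,390),interpolation=cv2.INTER_CUBIC); print("orig",u-45,v-40,"k",390/90)
for k in(-.03,.03):
    q=pix(f,tip+k*d); cv2.circle(a,(int((q[0]-u+45+.5)*390/90),int((q[1]-v+40+.5)*390/90)),2,(0,0,255),-1)
u2,v2=map(int,pix(t,tip)); b=cv2.resize(t["color"][v2-45:v2+45,u2-45:u2+45],(390,390),interpolation=cv2.INTER_CUBIC)
cv2.imwrite("pics/v1.png",np.hstack([a,b]))
for n,W in(("scene",cloud(f)),("top",cloud(t))):
    z=W[(abs(W[...,0]-.42)<.04)&(abs(W[...,1]+.05)<.05)]; print(n,"table z",np.nanmedian(z[:,2])) 
    z=W[(abs(W[...,0]-.75)<.04)&(abs(W[...,1]+.2)<.05)]; print(n,"table z",np.nanmedian(z[:,2])) 
E
```

```text
time_s: 1.35
tool_pos: [0.4325, 0.1063, 0.3016]
tool_rot: [-3.141, 0.0, 2.941]
wrist_force: [-0.0, -0.6, -0.2]
grip_width: 0.0596
time_s: 1.77
tool_pos: [0.4393, -0.088, 0.2611]
tool_rot: [-3.141, -0.0, 2.942]
wrist_force: [0.1, -0.1, -0.2]
grip_width: 0.0596
time_s: 2.18
tool_pos: [0.4425, -0.2446, 0.1262]
tool_rot: [-3.141, 0.0, 2.944]
wrist_force: [0.4, 0.1, -0.1]
grip_width: 0.0598
time_s: 2.35
tool_pos: [0.4402, -0.2441, 0.1248]
tool_rot: [3.141, -0.006, 2.94]
wrist_force: [-0.4, 0.1, 1.0]
grip_width: 0.0597
[ 0.44284741 -0.24237935  0.12744469] [ 3.14091449e+00 -5.14975271e-04  2.94427010e+00]
predicted tip inner px [159.86526198 197.44947222] top [335.92022798 194.39515417]
predicted tip inner px [179.46607747 197.01852415] top [316.12863461 190.78580002]
169 197
orig 124 157 k 4.333333333333333
scene table z -0.0002932650455303998
scene table z -0.000736544172579845
top table z 0.002620217198644248
top table z 0.001058705071177557
```

View pics/v1.png

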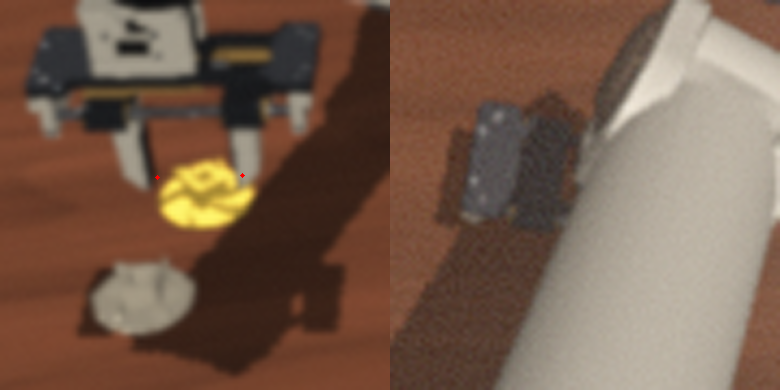

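The scene view shows the fingers still 54 mm short in y, above the line to the white impeller. The fingertips sit about 0.5 px below my prediction, so scene x is about 2.5 mm too large. I use the average of the two views: impeller at (0.446, -0.2965).

```bash

python3 -m creep '{"slide":[[3,-30,-20],[3,-54,-37],[3,-54,-37],[3,-54,-37],[3,-54,-37]],"yaw":[0,0,0,0,0],"fingers":[0.3,0.3,0.3,0.3,0.3]}'
python3 -m creep '{"slide":[[0,0,0],[0,0,0]],"yaw":[0,0],"fingers":[0.3,0.3]}'
python3 - <<'E'
from h import *
s=r.sense(); print(s["tool_pos"],s["tool_rot"],s["wrist_force"])
E
```

```text
time_s: 2.87
tool_pos: [0.4469, -0.2956, 0.0917]
tool_rot: [3.141, 0.002, 2.946]
wrist_force: [0.6, -0.0, 0.9]
grip_width: 0.0597
time_s: 3.03
tool_pos: [0.4469, -0.2958, 0.0916]
tool_rot: [3.141, 0.002, 2.946]
wrist_force: [0.6, -0.1, 0.8]
grip_width: 0.0598
[ 0.4468927  -0.29575536  0.09162091] [3.14120559e+00 1.93511098e-03 2.94628541e+00] [ 0.61462898 -0.10347564  0.77127181]
```

```bash

python3 -m creep '{"slide":[[-1,-1,-25],[-1,-1,-45],[-1,-1,-50],[-1,-1,-50],[-1,-1,-50]],"yaw":[0,0,0,0,0],"fingers":[0.3,0.3,0.3,0.3,0.3]}'
python3 -m creep '{"slide":[[0,0,0],[0,0,0],[0,0,0],[0,0,0],[0,0,0]],"yaw":[0,0,0,0,0],"fingers":[-0.3,-0.6,-1,-1,-1]}'
python3 - <<'E'
from h import *
f=grab("scene"); u,v=156,205
cv2.imwrite("pics/v2.png",cv2.resize(f["color"][v-45:v+45,u-45:u+45],(500,500),interpolation=cv2.INTER_CUBIC))
s=r.sense(); print(s["tool_pos"],s["tool_rot"],s["wrist_force"],s["grip_width"])
E
```

```text
time_s: 3.45
tool_pos: [0.4451, -0.2978, 0.041]
tool_rot: [3.141, 0.0, 2.945]
wrist_force: [-0.1, -0.4, 0.4]
grip_width: 0.0595
time_s: 3.87
tool_pos: [0.445, -0.2982, 0.0408]
tool_rot: [-3.142, 0.001, 2.944]
wrist_force: [-0.1, 1.5, 1.2]
grip_width: 0.031
[ 0.44494607 -0.29801536  0.04071974] [3.14139171e+00 3.94848681e-04 2.94392380e+00] [-0.59340569  0.64905989  1.68116601] 0.026750871754861433
```

View pics/v2.png

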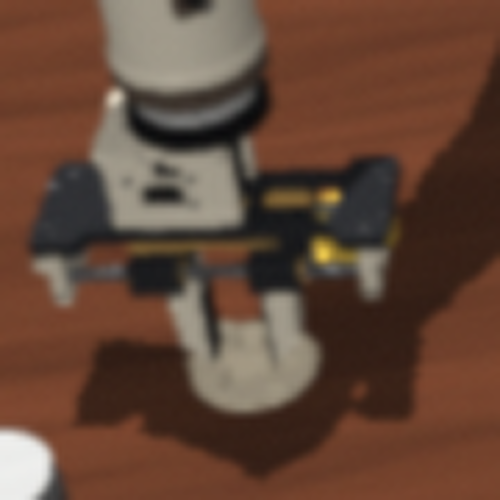

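The view shows the fingers closing round the white impeller's hub. Now I lift and carry it over the pump, turning +11 degrees to the shaft's flats.

```bash

python3 -m creep '{"slide":[[0,0,0],[0,0,0],[0,0,0],[0,0,20],[0,0,50]],"yaw":[0,0,0,0,0],"fingers":[-1,-1,-1,-1,-1]}'
python3 -m creep '{"slide":[[0,0,40],[10,20,75],[30,55,100],[50,90,125],[70,120,130]],"yaw":[0,2,5,8,11.3],"fingers":[-1,-1,-1,-1,-1]}'
python3 -m creep '{"slide":[[20,34,0],[40,68,0],[60,115,0],[80,150,0],[95,180,0]],"yaw":[0,0,0,0,0],"fingers":[-1,-1,-1,-1,-1]}'
python3 -m creep '{"slide":[[8,30,0],[11,43,0],[11,43,0],[11,43,0],[11,43,0]],"yaw":[0,0,0,0,0],"fingers":[-1,-1,-1,-1,-1]}'
python3 - <<'E'
from h import *
s=r.sense(); print(s["tool_pos"],s["tool_rot"],s["wrist_force"],s["grip_width"])
f=grab("scene"); t=grab("top"); np.savez("s3.npz",**f); np.savez("t3.npz",**t)
u,v=275,195
a=cv2.resize(f["color"][v-40:v+40,u-40:u+40],(400,400),interpolation=cv2.INTER_CUBIC)
u,v=229,134
b=cv2.resize(t["color"][v-40:v+40,u-40:u+40],(400,400),interpolation=cv2.INTER_CUBIC)
cv2.imwrite("pics/v3.png",np.hstack([a,b]))
E
```

```text
time_s: 4.33
tool_pos: [0.4422, -0.2968, 0.088]
tool_rot: [3.14, -0.007, 2.944]
wrist_force: [-1.0, -1.2, -0.9]
grip_width: 0.0256
time_s: 4.75
tool_pos: [0.5127, -0.1834, 0.2224]
tool_rot: [-3.139, 0.004, 3.14]
wrist_force: [0.4, 0.0, -0.7]
grip_width: 0.0255
time_s: 5.17
tool_pos: [0.6072, -0.0012, 0.2187]
tool_rot: [-3.141, -0.0, 3.141]
wrist_force: [-0.3, 0.3, -0.6]
grip_width: 0.0255
time_s: 5.58
tool_pos: [0.6173, 0.0378, 0.2186]
tool_rot: [-3.14, -0.001, 3.139]
wrist_force: [-0.8, 0.0, -0.9]
grip_width: 0.0255
[0.6172519  0.03781024 0.21864425] [-3.13980606e+00 -1.09503257e-03  3.13875328e+00] [-0.79434657  0.04264705 -0.87258553] 0.02545858661075463
```

View pics/v3.png

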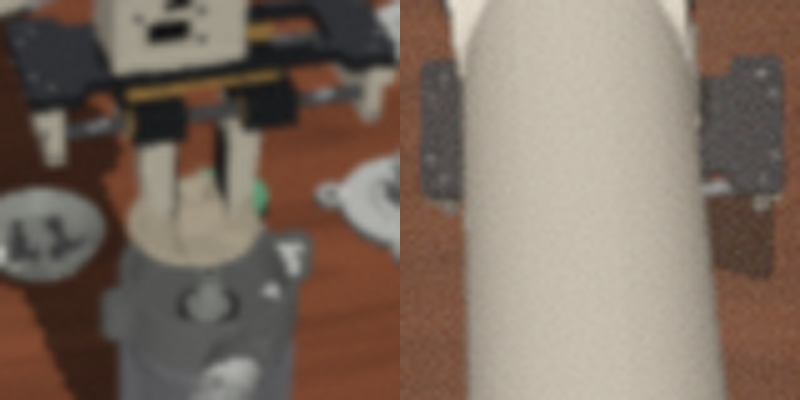

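```bash
python3 - <<'E'
from h import *
S=dict(np.load("s3.npz")); S0=dict(np.load("scene0.npz"))
M=np.linalg.inv(S["extrinsics"]); 
def centre(f,u,v,h):
    p=ray(f,u,v,h); d=p[:2]-M[:2,3]; d/=np.hypot(*d); return p[:2]+.036*d
def front(f,u,v0,v1,h):
    # lowest row where colour is ivory, subpixel by half-level in blue channel down the column
    col=f["color"][v0:v1,u-1:u+2].mean(1).astype(float); return col.round(0)
print("table rim from crop", centre(S0,142+145.5/10.714-.5,208+280.5/10.714-.5,0.0))
print("now rim from crop", centre(S,235+195/5-.5,155+267.5/5-.5,.1778))
print(front(S,274,203,213,0)[:, :].tolist()); print(front(S0,155,229,239,0).tolist())
g=S["color"][195:203].astype(int)
for v in (197,199,200,201):
    print(v,S["color"][v,256:294,0].tolist())
E
```

```text
table rim from crop [ 0.44716681 -0.3064473 ]
now rim from crop [0.61868225 0.03776536]
[[123.0, 141.0, 151.0], [123.0, 141.0, 151.0], [124.0, 143.0, 152.0], [126.0, 145.0, 154.0], [123.0, 141.0, 149.0], [103.0, 114.0, 118.0], [90.0, 94.0, 94.0], [87.0, 90.0, 89.0], [87.0, 90.0, 89.0], [88.0, 92.0, 90.0]]
[[227.0, 241.0, 247.0], [234.0, 247.0, 251.0], [234.0, 247.0, 250.0], [223.0, 239.0, 245.0], [169.0, 195.0, 213.0], [88.0, 111.0, 149.0], [49.0, 72.0, 124.0], [47.0, 70.0, 121.0], [46.0, 68.0, 119.0], [45.0, 67.0, 117.0]]
197 [26, 28, 35, 48, 74, 103, 119, 122, 124, 127, 133, 134, 126, 109, 108, 125, 133, 132, 132, 133, 133, 133, 131, 122, 119, 126, 127, 122, 121, 114, 96, 64, 44, 42, 43, 43, 43, 41]
199 [41, 25, 26, 45, 80, 113, 119, 119, 120, 124, 125, 124, 120, 113, 118, 129, 133, 133, 134, 133, 133, 131, 130, 126, 124, 124, 123, 122, 122, 119, 105, 77, 53, 44, 41, 42, 43, 43]
200 [43, 25, 24, 41, 78, 112, 119, 119, 121, 123, 123, 122, 118, 114, 118, 126, 132, 132, 133, 133, 131, 130, 128, 127, 124, 123, 124, 123, 123, 121, 114, 97, 69, 50, 45, 46, 49, 52]
201 [42, 25, 24, 37, 70, 105, 119, 120, 121, 122, 122, 122, 120, 117, 118, 126, 131, 132, 131, 129, 129, 128, 129, 128, 128, 127, 128, 127, 125, 119, 108, 93, 78, 67, 60, 60, 67, 71]
```

```bash

python3 -m creep '{"slide":[[4.5,7,0],[4.5,7,-10],[4.5,7,-20],[4.5,7,-26],[4.5,7,-26]],"yaw":[0,0,0,0,0],"fingers":[-1,-1,-1,-1,-1]}'
python3 -m creep '{"slide":[[0,0,-3],[0,0,-6],[0,0,-8],[0,0,-8],[0,0,-8]],"yaw":[0,0,0,0,0],"fingers":[-1,-1,-1,-1,-1]}'
python3 -m creep '{"slide":[[0,0,-2],[0,0,-4],[0,0,-5],[0,0,-5],[0,0,-5]],"yaw":[0,0,0,0,0],"fingers":[-1,-1,-1,-1,-1]}'
```

```text
time_s: 6.1
tool_pos: [0.6206, 0.047, 0.1904]
tool_rot: [-3.141, -0.004, 3.141]
wrist_force: [-0.5, 0.1, -1.1]
grip_width: 0.0255
time_s: 6.52
tool_pos: [0.6224, 0.0473, 0.1852]
tool_rot: [3.142, 0.0, 3.141]
wrist_force: [-0.5, 0.0, -0.8]
grip_width: 0.0254
time_s: 6.93
tool_pos: [0.6222, 0.0472, 0.1798]
tool_rot: [-3.141, -0.0, 3.141]
wrist_force: [0.7, -0.0, -1.7]
grip_width: 0.0256
```

```bash

python3 -m creep '{"slide":[[0,0,-2],[0,0,-4],[0,0,-6],[0,0,-7],[0,0,-7]],"yaw":[0,0,0,0,0],"fingers":[-1,-1,-1,-1,-1]}'
python3 -m creep '{"slide":[[0,0,-2],[0,0,-4],[0,0,-5],[0,0,-5],[0,0,-5]],"yaw":[0,0,0,0,0],"fingers":[-1,-1,-1,-1,-1]}'
```

```text
time_s: 7.35
tool_pos: [0.6222, 0.0471, 0.1727]
tool_rot: [-3.141, -0.0, 3.141]
wrist_force: [0.1, -1.6, -1.5]
grip_width: 0.0256
time_s: 7.77
tool_pos: [0.6222, 0.0472, 0.1678]
tool_rot: [-3.141, -0.0, 3.141]
wrist_force: [-0.6, -1.8, -0.5]
grip_width: 0.0257
```

```bash

python3 -m creep '{"slide":[[0,0,-1],[0,0,-2],[0,0,-3],[0,0,-3],[0,0,-3]],"yaw":[0,0,0,0,0],"fingers":[-1,-1,-1,-1,-1]}'
python3 -m creep '{"slide":[[0,0,-1],[0,0,-1],[0,0,-1]],"yaw":[0,0,0],"fingers":[-1,-1,-1]}'
```

```text
time_s: 8.18
tool_pos: [0.6223, 0.0472, 0.1657]
tool_rot: [-3.141, 0.0, 3.141]
wrist_force: [-2.0, -1.9, 5.2]
grip_width: 0.0257
time_s: 8.43
tool_pos: [0.6224, 0.0472, 0.1656]
tool_rot: [-3.142, 0.0, 3.141]
wrist_force: [-6.0, -2.1, 10.8]
grip_width: 0.0254
```

```bash

python3 -m creep '{"slide":[[0,0,1],[0,0,1],[0,0,1],[0,0,1]],"yaw":[0,0,0,0],"fingers":[-0.23,-0.23,-0.23,-0.23]}'
python3 -m creep '{"slide":[[0,0,8],[0,0,20],[0,0,35],[0,0,60],[0,0,95]],"yaw":[0,0,0,0,0],"fingers":[-0.23,-0.23,-0.23,-0.23,-0.23]}'
python3 -m creep '{"slide":[[-40,0,10],[-80,0,10],[-110,40,10],[-130,75,10],[-150,110,10]],"yaw":[0,0,0,0,0],"fingers":[-0.1,0.2,0.2,0.2,0.2]}'
python3 - <<'E'
from h import *
s=r.sense(); print(s["tool_pos"],s["tool_rot"],s["wrist_force"],s["grip_width"])
f=grab("scene"); t=grab("top"); np.savez("s4.npz",**f); np.savez("t4.npz",**t)
u,v=275,206
a=cv2.resize(f["color"][v-24:v+24,u-24:u+24],(390,390),interpolation=cv2.INTER_LANCZOS4)
u,v=229,134
b=cv2.resize(t["color"][v-25:v+25,u-25:u+25],(390,390),interpolation=cv2.INTER_LANCZOS4)
cv2.imwrite("pics/v4.png",np.hstack([a,b]))
E
```

```text
time_s: 8.77
tool_pos: [0.6225, 0.0482, 0.1649]
tool_rot: [3.141, 0.0, -3.141]
wrist_force: [-1.0, -1.5, -0.6]
grip_width: 0.0352
time_s: 9.18
tool_pos: [0.6208, 0.0474, 0.2596]
tool_rot: [-3.141, -0.004, 3.141]
wrist_force: [-0.2, 0.2, -1.3]
grip_width: 0.0353
time_s: 9.6
tool_pos: [0.4743, 0.1529, 0.272]
tool_rot: [3.141, 0.003, 3.138]
wrist_force: [0.9, 0.4, 0.2]
grip_width: 0.0546
[0.47430265 0.15290107 0.2719916 ] [3.14075748e+00 2.79596288e-03 3.13845648e+00] [0.85059578 0.3867702  0.23070699] 0.054646238241688495
```

View pics/v4.png

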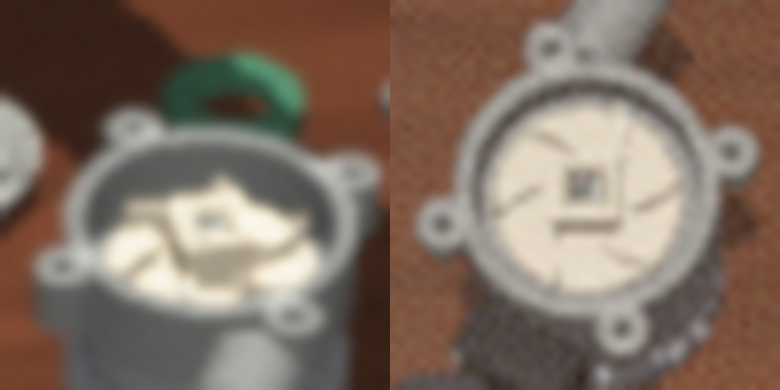

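The impeller sits level in the chamber with the shaft tip visible in its bore, and the fingers have released it. The seat height of 0.1656 matches the expected 0.1658. I re-measure the pump and cover ears in both views.

```bash
python3 - <<'E'
from h import *
T=dict(np.load("t4.npz")); S=dict(np.load("s4.npz"))
def cv(o,k,L): return [(o[0]+(x+.5)/k-.5,o[1]+(y+.5)/k-.5) for x,y in L]
print("pump top",ears4([ray(T,*q,.15)[:2] for q in cv((204,109),7.8,[(159,47),(340,152),(232,329),(51,225)])]))
print("pump scene",ears4([ray(S,*q,.15)[:2] for q in cv((251,182),8.125,[(132,130),(352,173),(294,317),(62,265)])]))
P=np.array([ray(S,*q,.008)[:2] for q in cv((292,168),7.8,[(70,201),(332,226),(195,292)])]); print(P)
print("cover scene centre",(P[0]+P[1])/2, np.hypot(*(P[0]-P[1])), np.hypot(*(P-(P[0]+P[1])/2).T))
E
```

```text
pump top (array([0.619 , 0.0455]), array([0.0567, 0.0562, 0.0562, 0.0562]), np.float64(-31.3), array([  13.7,  -76.6, -166.3,  104. ]))
pump scene (array([0.625 , 0.0442]), array([0.0552, 0.0558, 0.0562, 0.0556]), np.float64(-31.66), array([-165.9,  103.2,   13.8,  -77.8]))
[[0.40085568 0.19656095]
 [0.4443456  0.30204687]
 [0.4737851  0.2283587 ]]
cover scene centre [0.42260064 0.24930391] 0.11409930701995882 [0.05704965 0.05704965 0.05530417]
```

```bash
python3 - <<'E'
from h import *
T=dict(np.load("top0.npz")); S=dict(np.load("scene0.npz"))
out=[]
for f,c in((S,(.4226,.2493)),(T,(.4154,.251))):
    k=26; u,v=np.round(pix(f,np.array([*c,.021]))).astype(int); a=cv2.resize(f["color"][v-9:v+9,u-9:u+9],(398,398),interpolation=cv2.INTER_CUBIC); a=cv2.convertScaleAbs(a,alpha=1.3,beta=-40); a0=a.copy()
    for th0,col in((22.85,(0,0,255)),(52.85,(255,80,0))):
        q=[]
        for z in (.012,.03):
            P=[pix(f,np.array([c[0]+.0208*np.cos(t),c[1]+.0208*np.sin(t),z])) for t in np.radians(th0+30+60*np.arange(6))]
            P=((np.array(P)-[u-9,v-9]+.5)*398/18)
            cv2.polylines(a,[P.astype(np.int32)],True,col,1)
    out.append(np.vstack([a0[:299+0] if 0 else cv2.resize(a0,(300,300)),cv2.resize(a,(300,300))]))
cv2.imwrite("pics/hex.png",np.hstack(out))
E
```

```text
(no output)
```

View pics/hex.png

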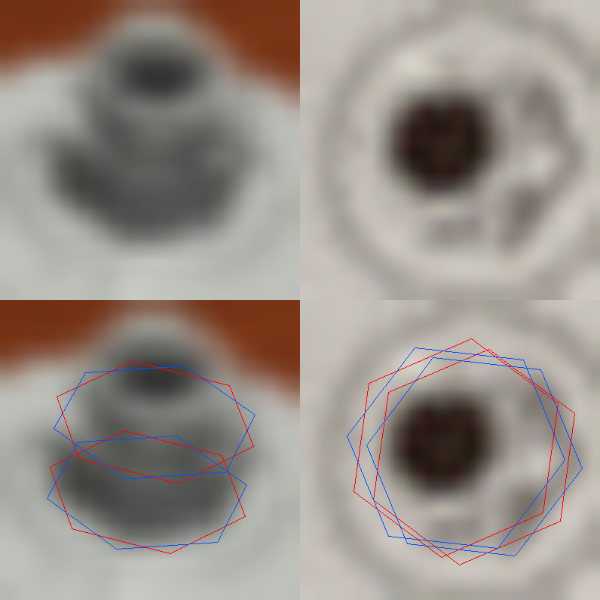

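The top crop shows a hexagon vertex at the right (575,155), which matches the blue outline, so the flats' normals are at 52.85, 112.85 and 172.85 degrees. I take jaw axis 112.85, a yaw of +23. I use the averaged cover position (0.419, 0.250).

```bash

python3 -m creep '{"slide":[[-20,35,-15],[-35,70,-35],[-50,90,-65],[-55,97,-100],[-55,97,-130]],"yaw":[6,12,18,23,23],"fingers":[0.4,0.4,0.4,0.4,0.4]}'
python3 -m creep '{"slide":[[0,0,-35],[0,0,-42],[0,0,-42],[0,0,-42]],"yaw":[0,0,0,0],"fingers":[0.4,0.4,0.4,0.4]}'
python3 - <<'E'
from h import *
s=r.sense(); print(s["tool_pos"],s["tool_rot"],s["wrist_force"],s["joints"].round(2) if hasattr(s["joints"],"round") else s["joints"])
E
```

```text
time_s: 10.12
tool_pos: [0.4189, 0.2529, 0.14]
tool_rot: [3.14, 0.002, -2.731]
wrist_force: [-0.0, -0.2, -0.6]
grip_width: 0.0641
time_s: 10.45
tool_pos: [0.4211, 0.2497, 0.0992]
tool_rot: [-3.142, 0.001, -2.741]
wrist_force: [0.1, -0.1, 0.2]
grip_width: 0.0643
[0.42108835 0.24968485 0.09923064] [-3.14152067e+00  7.78302323e-04 -2.74128237e+00] [ 0.05792541 -0.13034768  0.24577693] [-0.47  0.41 -0.15  2.07  0.1   0.66  1.29]
```

```bash

python3 -m creep '{"slide":[[-2,0,-20],[-2,0,-40],[-2,0,-50],[-2,0,-50],[-2,0,-50]],"yaw":[0,0,0,0,0],"fingers":[0.4,0.4,0.4,0.4,0.4]}'
python3 -m creep '{"slide":[[0,0,-5],[0,0,-9],[0,0,-9]],"yaw":[0,0,0],"fingers":[0.4,0.4,0.4]}'
python3 -m creep '{"slide":[[0,0,0],[0,0,0],[0,0,0],[0,0,0],[0,0,0]],"yaw":[0,0,0,0,0],"fingers":[0.1,-0.1,-0.3,-0.6,-1]}'
python3 -m creep '{"slide":[[0,0,0],[0,0,0],[0,0,0],[0,0,0],[0,0,0]],"yaw":[0,0,0,0,0],"fingers":[-1,-1,-1,-1,-1]}'
```

```text
time_s: 10.87
tool_pos: [0.419, 0.2499, 0.0493]
tool_rot: [3.142, 0.001, -2.741]
wrist_force: [-0.0, -0.0, -0.4]
grip_width: 0.0642
time_s: 11.12
tool_pos: [0.4183, 0.2496, 0.0392]
tool_rot: [3.142, 0.0, -2.741]
wrist_force: [0.9, -0.5, -0.6]
grip_width: 0.0643
time_s: 11.53
tool_pos: [0.418, 0.2501, 0.0392]
tool_rot: [3.141, 0.0, -2.74]
wrist_force: [0.2, -0.6, -0.3]
grip_width: 0.0355
time_s: 11.95
tool_pos: [0.418, 0.2501, 0.0392]
tool_rot: [3.141, 0.0, -2.74]
wrist_force: [-2.3, 2.6, 1.5]
grip_width: 0.0357
```

```bash

python3 -m creep '{"slide":[[0,0,20],[0,0,55],[0,0,95],[0,0,135],[0,0,170]],"yaw":[0,0,0,0,0],"fingers":[-1,-1,-1,-1,-1]}'
python3 -m creep '{"slide":[[15,-15,25],[40,-40,35],[65,-65,40],[90,-90,40],[115,-115,40]],"yaw":[-6,-12,-18,-24,-30],"fingers":[-1,-1,-1,-1,-1]}'
python3 -m creep '{"slide":[[25,-25,0],[48,-48,0],[68,-68,0],[80,-80,0],[87,-87,0]],"yaw":[-6,-12,-18,-24,-24.5],"fingers":[-1,-1,-1,-1,-1]}'
python3 -m creep '{"slide":[[2,-2,0],[2,-2,0],[2,-2,0]],"yaw":[0,0,0],"fingers":[-1,-1,-1]}'
python3 - <<'E'
from h import *
s=r.sense(); print(s["tool_pos"],s["tool_rot"],s["wrist_force"],s["grip_width"])
E
```

```text
time_s: 12.37
tool_pos: [0.4177, 0.2483, 0.2106]
tool_rot: [-3.141, -0.001, -2.741]
wrist_force: [1.4, 0.3, -4.9]
grip_width: 0.0355
time_s: 12.78
tool_pos: [0.5336, 0.1321, 0.249]
tool_rot: [-3.14, -0.0, 3.013]
wrist_force: [0.2, 0.2, -3.4]
grip_width: 0.0354
time_s: 13.2
tool_pos: [0.6206, 0.0432, 0.2476]
tool_rot: [-3.138, -0.0, 2.583]
wrist_force: [0.2, -0.7, -3.4]
grip_width: 0.0355
time_s: 13.45
tool_pos: [0.6209, 0.0469, 0.2485]
tool_rot: [-3.141, -0.002, 2.595]
wrist_force: [0.1, 1.2, -3.1]
grip_width: 0.0357
[0.62088331 0.04693885 0.24845649] [-3.14116800e+00 -2.16375458e-03  2.59490933e+00] [ 0.05548216  1.20663414 -3.07446959] 0.035692001374401226
```

```bash

python3 -m creep '{"slide":[[0,0,-20],[0,0,-35],[1,-1,-43],[1,-1,-43],[1,-1,-43]],"yaw":[0,0,0,0,0],"fingers":[-1,-1,-1,-1,-1]}'
python3 -m creep '{"slide":[[0,0,0],[0,0,0],[0,0,0],[0,0,0]],"yaw":[0,0,0,0],"fingers":[-1,-1,-1,-1]}'
python3 - <<'E'
from h import *
s=r.sense(); print(s["tool_pos"],s["tool_rot"],s["wrist_force"],s["grip_width"])
f=grab("scene"); np.savez("s5.npz",**f); 
u,v=275,198; k=600/52
a=cv2.resize(f["color"][v-26:v+26,u-26:u+26],(600,600),interpolation=cv2.INTER_LANCZOS4); cv2.imwrite("pics/v5.png",a)
E
```

```text
time_s: 13.87
tool_pos: [0.6226, 0.0454, 0.2061]
tool_rot: [-3.141, -0.001, 2.593]
wrist_force: [0.3, 0.3, -3.5]
grip_width: 0.0358
time_s: 14.2
tool_pos: [0.6235, 0.0446, 0.2069]
tool_rot: [3.141, 0.001, 2.591]
wrist_force: [-0.2, 0.0, -3.2]
grip_width: 0.0356
[0.62350876 0.04462965 0.20689343] [3.14075825e+00 9.43772458e-04 2.59145766e+00] [-0.18043705  0.00495118 -3.23377093] 0.03560247597593853
```

View pics/v5.png

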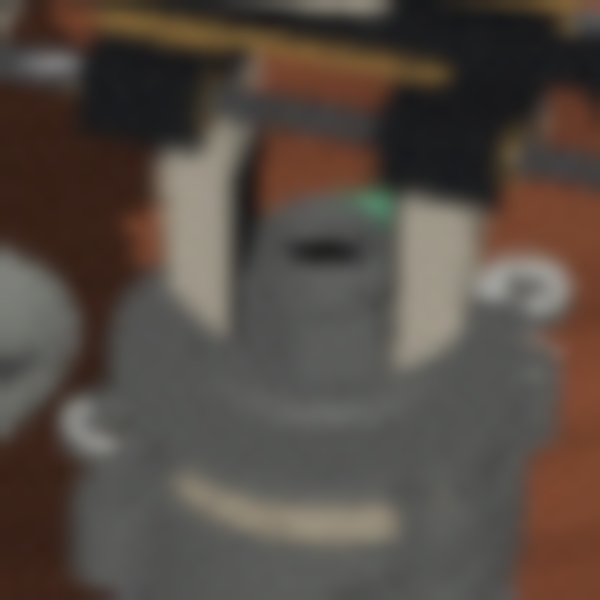

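```bash
python3 - <<'E'
from h import *
f=dict(np.load("s5.npz")); k=600/52
def cp(x,y): return 249+(x+.5)/k-.5,172+(y+.5)/k-.5
c=np.array([.6246,.0444]); ang=np.radians(-31.5+45+90*np.arange(4)); H=c+.056*np.c_[np.cos(ang),np.sin(ang)]
zt=.2069-.0392+.008
print("ideal holes",H.round(4).tolist())
print("right ear seen",ray(f,*cp(523,288),zt)[:2].round(4),"pipe mouth",ray(f,*cp(325,250),zt+.034)[:2].round(4))
k2=800/56; u0,v0=275-28,200-21
a=f["color"][v0:v0+42,u0:u0+56].astype(np.float32)
a=np.clip((a/255)**.6*330-60,0,255).astype(np.uint8)
a=cv2.resize(a,(800,600),interpolation=cv2.INTER_CUBIC)
def dot(p,col):
    q=pix(f,p); x,y=((q-[u0,v0]+.5)*k2); cv2.circle(a,(int(x),int(y)),2,col,-1); return int(x),int(y)
for h,t in zip(H,ang):
    print("pred hole px",dot(np.array([*h,zt]),(0,0,255)))
    for s in np.arange(0,2*np.pi,np.pi/4): dot(np.array([h[0]+.011*np.cos(s),h[1]+.011*np.sin(s),zt]),(0,255,255))
for s in np.arange(0,2*np.pi,np.pi/18): dot(np.array([c[0]+.05*np.cos(s),c[1]+.05*np.sin(s),zt-.008]),(255,120,0))
cv2.imwrite("pics/v6.png",a)
E
```

```text
ideal holes [[0.6791, 0.0575], [0.6115, 0.0989], [0.5701, 0.0313], [0.6377, -0.0101]]
right ear seen [0.6157 0.096 ] pipe mouth [0.6329 0.0413]
pred hole px (579, 493)
pred hole px (684, 242)
pred hole px (292, 165)
pred hole px (168, 407)
```

View pics/v6.png

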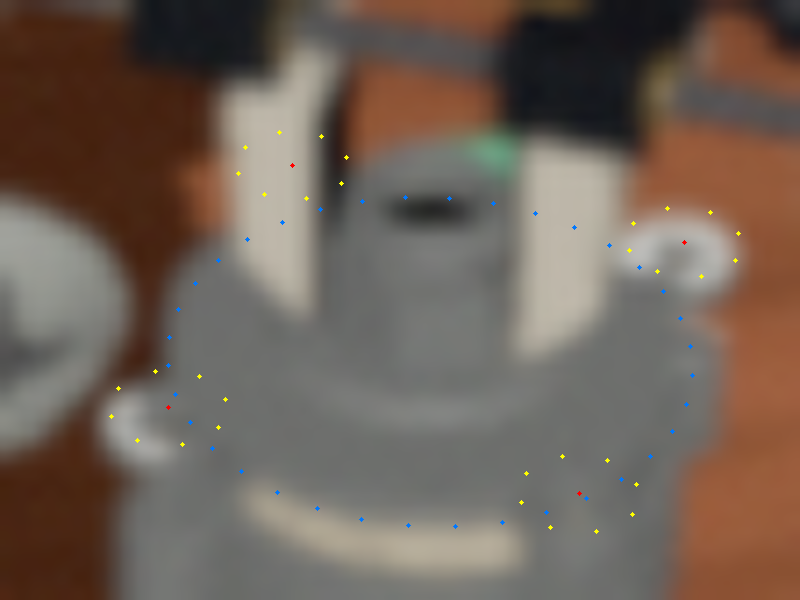

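The shadow-lifted view with overlay shows the cover's lit right ear at (678,255) and left ear at (130,425). They are close to the ideal dots (684,242) and (168,407). The offset looks like 1–4 mm, so I'll quantify it with sub-pixel edges, handling the pump's ears the same way.

```bash
python3 - <<'E'
from h import *
A=dict(np.load("s4.npz")); B=dict(np.load("s5.npz"))
c=np.array([.6246,.0444]); ang=np.radians(-31.5+45+90*np.arange(4)); H=c+.056*np.c_[np.cos(ang),np.sin(ang)]
zt=.2069-.0392+.008
def edge(f,h,z,R,phi):
    # walk outward in the horizontal plane z from hole centre along world angle phi; half-level of blue channel
    b=f["color"][...,0].astype(np.float32); s=np.arange(R-.006,R+.010,.0003)
    q=np.array([pix(f,np.array([h[0]+t*np.cos(phi),h[1]+t*np.sin(phi),z])) for t in s]).astype(np.float32)
    p=cv2.remap(b,q[:,:1].copy(),q[:,1:].copy(),cv2.INTER_LINEAR).ravel()
    i=len(s)-1; lo,hi=p.min(),p.max(); j=np.nonzero(p>(lo+hi)/2)[0]
    return (s[j[-1]]-R)*1e3,lo,hi
for n,f,z,R in(("pump",A,.15,.010),("cover",B,zt,.011)):
    for e in (1,3):
        print(n,"ear",e,[(d,)+tuple(np.round(edge(f,H[e],z,R,np.radians(d)),1)) for d in ((60,90,120,150,180,210) if e==1 else (180,210,240,270,300))])
E
```

```text
pump ear 1 [(60, np.float64(-0.3), np.float64(48.8), np.float64(151.2)), (90, np.float64(-0.3), np.float64(46.7), np.float64(147.7)), (120, np.float64(-0.0), np.float64(42.1), np.float64(147.9)), (150, np.float64(0.9), np.float64(43.2), np.float64(141.8)), (180, np.float64(0.9), np.float64(44.0), np.float64(144.7)), (210, np.float64(1.5), np.float64(64.0), np.float64(156.6))]
pump ear 3 [(180, np.float64(1.5), np.float64(53.4), np.float64(148.0)), (210, np.float64(0.3), np.float64(48.1), np.float64(145.7)), (240, np.float64(-0.3), np.float64(45.3), np.float64(146.7)), (270, np.float64(-0.3), np.float64(46.6), np.float64(148.2)), (300, np.float64(0.9), np.float64(45.4), np.float64(148.4))]
cover ear 1 [(60, np.float64(-0.9), np.float64(42.1), np.float64(138.8)), (90, np.float64(-2.1), np.float64(44.4), np.float64(137.6)), (120, np.float64(-2.1), np.float64(46.9), np.float64(129.3)), (150, np.float64(-1.5), np.float64(47.1), np.float64(123.4)), (180, np.float64(-1.2), np.float64(48.5), np.float64(122.5)), (210, np.float64(9.9), np.float64(79.4), np.float64(126.5))]
cover ear 3 [(180, np.float64(-1.2), np.float64(30.6), np.float64(80.9)), (210, np.float64(9.9), np.float64(39.5), np.float64(86.1)), (240, np.float64(9.9), np.float64(53.8), np.float64(105.7)), (270, np.float64(1.5), np.float64(35.0), np.float64(123.9)), (300, np.float64(4.2), np.float64(28.7), np.float64(125.9))]
```

The cover sits about +2 mm in x and -1.8 mm in y relative to the pump, with yaw fine. The y agrees with the y at which the impeller went on. I correct by (-2, +2) and check again.

```bash

python3 -m creep '{"slide":[[-2,2,-1],[-2,2,-1],[-2,2,-1],[-2,2,-1],[-2,2,-1]],"yaw":[0,0,0,0,0],"fingers":[-1,-1,-1,-1,-1]}'
python3 -m creep '{"slide":[[0,0,0],[0,0,0],[0,0,0],[0,0,0],[0,0,0]],"yaw":[0,0,0,0,0],"fingers":[-1,-1,-1,-1,-1]}'
python3 - <<'E'
from h import *
s=r.sense(); print(s["tool_pos"],s["tool_rot"],s["wrist_force"],s["grip_width"])
A=dict(np.load("s4.npz")); B=grab("scene"); np.savez("s7.npz",**B)
c=np.array([.6246,.0444]); ang=np.radians(-31.5+45+90*np.arange(4)); H=c+.056*np.c_[np.cos(ang),np.sin(ang)]
zt=s["tool_pos"][2]-.0392+.008
def edge(f,h,z,R,phi):
    b=f["color"][...,0].astype(np.float32); s=np.arange(R-.006,R+.010,.0003)
    q=np.array([pix(f,np.array([h[0]+t*np.cos(phi),h[1]+t*np.sin(phi),z])) for t in s]).astype(np.float32)
    p=cv2.remap(b,q[:,:1].copy(),q[:,1:].copy(),cv2.INTER_LINEAR).ravel(); j=np.nonzero(p>(p.min()+p.max())/2)[0]
    return (s[j[-1]]-R)*1e3
for n,f,z,R in(("pump",A,.15,.010),("cover",B,zt,.011)):
    for e in (1,3): print(n,"ear",e,[(d,round(float(edge(f,H[e],z,R,np.radians(d))),1)) for d in ((60,90,120,150,180) if e==1 else (180,270))])
E
```

```text
time_s: 14.67
tool_pos: [0.6211, 0.0465, 0.2051]
tool_rot: [-3.142, -0.0, 2.591]
wrist_force: [0.2, 0.5, -4.2]
grip_width: 0.0358
time_s: 15.08
tool_pos: [0.6211, 0.0465, 0.2051]
tool_rot: [3.142, -0.0, 2.591]
wrist_force: [-0.4, 0.5, -3.7]
grip_width: 0.0358
[0.62110836 0.04653548 0.20511309] [ 3.14156160e+00 -3.24211650e-05  2.59132823e+00] [-0.35282131  0.50927006 -3.74800058] 0.035775580043811865
pump ear 1 [(60, -0.3), (90, -0.3), (120, -0.0), (150, 0.9), (180, 0.9)]
pump ear 3 [(180, 1.5), (270, -0.3)]
cover ear 1 [(60, 0.3), (90, 0.3), (120, 0.6), (150, 0.9), (180, 0.9)]
cover ear 3 [(180, -0.3), (270, -0.0)]
```

Ear edges now agree with the pump's to within about 0.6 mm. The shadowed ear differs by about 2 mm on one side. The arm is still, and the wrist force of about 3.7 N is roughly the cover's weight, so nothing is touching. I hand in.

```bash
python3 -c "
from plant import r
print(r.job_done()); s=r.sense(); print(s['time_s'],s['tool_pos'],s['wrist_force'],s['grip_width'])"
```

```text
the job is handed in; nothing more can be done
None
the job is handed in; nothing more can be done
```

I fitted the white impeller onto the shaft and let go of it. I then picked up the right-hand cover by its hexagon and am holding it over the pump, handed in at about 15 s.

**Impeller:** the tool stopped at z 0.1656 m, where 0.1658 m was expected, and met a 5–11 N push as it bottomed. After release it looked level in both views. I did not measure its position again after the cover covered it.

**Cover:**
- **Height:** its underside is about 16 mm above the pump's top face, worked out from the tool height, not measured directly.
- **Level and still:** the tool tilt was about 0, and the pose held steady between the last two readings.
- **Grip and contact:** the grip opening was 35.8 mm on the 36 mm hexagon. The wrist force was about 3.7 N, roughly the cover's weight, so I saw no sign of contact.
- **Alignment:** after a 2 mm correction in x and y, the yaw agreed within about 0.3 degrees. The well-lit ear's edges matched the pump's ear to about 0.6 mm. On the opposite ear one edge matched, and the shadowed edge differed by about 1.8 mm. I trust that edge less. The other two ears were not checked.

**Disagreement:** the two cameras differed by 5–7 mm in x throughout. I used their average for the grasps and the first placing, and same-camera comparisons for the final alignment.

I saw no contact with the bystanders, but I did not re-measure where they are.

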